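# Slide the tall battery pack home into its charging dock and start the charge

### The job

Push the tall orange battery pack along the bench into its charging dock until it is fully home against the rubber stop, pushing low near its base so that it slides upright and neither tips nor leaves the bench; do not touch its carry handle. Only then press the green button on the charger's control box all the way down, and let it come back up. Leave the other things on the bench where they are.

Things in the scene. Friction and masses are not known exactly. Their poses are not given: they have to be found in the camera images.
- pack: Battery pack, a tall loose box of 0.6 to 0.97 kg. Upward: two feet 6 mm high, outer edges 34 mm ahead of and behind the centre; black plinth 84 mm deep (x) by 112 wide (y), 5 to 35 mm high; orange body 72 by 104 up to 165; handle to 199. Origin: centre of its underside, x to the end that enters the dock, z up. Starts 150 to 200 mm short of home, up to 25 mm aside, turned up to 0.2 rad.
- pack_push (a point): Centre of the rear face of the pack's black plinth, 20 mm above the bench: the face to push on (112 mm wide, from 5 to 35 mm high, facing the pack's -x). The orange body above is set back 6 mm from it. Bench friction is 0.5 to 0.7: pushed on this face with 3 to 7 N the pack slides; pushed higher than about 45 mm it may tip.
- pack_handle: The black carry handle on top of the pack (a bar 82 mm long across the pack, 199 mm above the bench at its top). Not to be touched. Origin on the pack's axis, 163 mm above the bench.
- dock: Charging dock, fixed. Origin on the bench where the fully home pack's origin comes to lie; x points into the dock, roughly to the robot's left. The pack stands on the bench between aluminium rails 30 mm high, 122 mm apart, from x = -30 to +95 mm; from x = -30 to -80 mm they flare out to 162 mm apart. Rubber stop, 36 mm high, its face at x = +42 mm; grey housing behind it 70 mm high.
- start (a joint): Travel of the green button in m: 0 up, 0.006 fully down. A spring brings it back up; fully down takes 4 N.
- start_top (a point): Centre of the top of the green button (30 mm across), on a fixed grey control box 100 by 80 mm and 45 mm high which stands near the robot, on its left or its right. The button is pressed straight down; its top stands about 67 mm above the bench when up.
- wash_bottle: Bystander, loose: milky wash bottle with white cap and bent spout, 66 mm across, 225 mm tall, on the far left behind the dock. Origin at the centre of its underside.
- teal_bottle: Bystander, loose: the same bottle with a teal cap, on the left. Origin at the centre of its underside.
- beaker: Bystander, loose: clear beaker, 72 mm across, 85 mm tall, on the robot's left or right, across from the control box. Origin at the centre of its underside.
- jar: Bystander, loose: amber jar with black cap, 60 mm across, 85 mm tall, on the right. Origin at the centre of its underside.
- petri: Bystander, loose: closed petri dish, 90 mm across, 16 mm high, on the right near the robot. Origin at the centre of its underside.
- glasses: Bystander, loose: black-rimmed spectacles lying open on their temples on the right, 130 mm wide, 145 mm long, 42 mm high. Origin on the bench under the bridge.
Mind the look-alikes: they are no part of the job. Leave any yellow look-alike of the pack alone.

How it is judged (in metres and radians):
On the way, in this order (a step that is already met when the one before it is completed fails the run):
1. the pack stands fully home in the dock, upright, and is at rest (x of pack in the frame of dock above -0.007 m and y of pack in the frame of dock between -0.009 and 0.009 m and angle between the x axis of pack and the x axis of dock, either way round below 0.1 rad and angle between pack's own z axis and vertical below 0.06 rad and linear speed of pack below 0.01 m/s), for 0.2 s.
2. the green button is pressed all the way down (value of joint start above 0.005 m), for 0.05 s.
3. the button is let up again (value of joint start below 0.0015 m), for 0.1 s.
At the end, for the whole second after the job is handed in: The pack stands upright on the bench in the dock, within 7 mm of fully home, within 9 mm sideways and 0.1 rad of square, at rest; the button has been pressed at least 5 mm after that and is up again (within 1.5 mm) (all of step 1 and value of joint start below 0.0015 m and height (world z) of pack below 0.006 m); the robot touches nothing.
It fails at once if the pack tips by more than 0.17 rad (angle between pack's own z axis and vertical above 0.17 rad).
It fails at once if the pack is lifted: its origin rises more than 10 mm (height (world z) of pack above 0.01 m).
It fails at once if the pack's carry handle is touched (contact force between pack_handle and the fingers above 0.5 N or contact force between pack_handle and the arm above 0.5 N).
It fails at once if the button is pressed before the pack is home (value of joint start above 0.003 m and x of pack in the frame of dock below -0.012 m).
It fails at once if a bystander (bottle, beaker, jar, petri dish, spectacles) is moved more than 25 mm or knocked over (distance of any of wash_bottle, teal_bottle, beaker, jar, petri, glasses from where it was at the start of the episode above 0.025 m or angle between any of wash_bottle, teal_bottle, beaker, jar, petri, glasses's own z axis and vertical above 0.3 rad).
It also fails if it takes over 54 s, if anything falls off the work surface, if the arm or the gripper's body presses on something with over 40 N, if the wrist force passes 120 N, or if a joint passes its speed limit or range.

### The arm

A 6-joint arm with a two-finger parallel gripper is mounted at the origin on the work surface. World frame = base frame: x ahead of the robot, y to its left, z up, the work surface at z = 0. Lengths are in m, angles in degrees, forces in N, time in s.
With the tool pointing down it reaches from about 0.2 to 0.875 m from the base axis. Payload 3.4 kg.
Tool frame: the origin (TCP) lies on the centre line of the jaws, within the pads' length; the fingertips stand 8 mm ahead of it and the grasp point (between the pads) lies 11 mm behind it (bot.tip_extent is the distance from the TCP to the fingertips, in m); z points along the fingers, y is the direction in which the jaws open and shut (so a half turn about z gives the same grasp; the last joint's range is limited). The gripper opens to 94 mm and grips with 3 to 60 N. Pads are 16 mm wide; open, the fingers measure 119 mm over their backs; the gripper's body (75 mm by 177 mm) begins 78 mm behind the grasp point.
Start: joints at [-75.115, 15.808, 86.224, -0, 77.962, -6.933], TCP at [0.214, -0.534, 0.213] pointing down, gripper open.
Joint ranges: [-165.64, 165.64], [-43.16, 119.46], [12.63, 154.43], [-67.54, 247.53], [6.08, 155.33], [-154.97, 154.97]. Speed limits (degrees/s): [147.25, 147.25, 180, 180, 180, 180].

### API

Orientations are given as a 3x3 rotation matrix whose columns are the frame's x, y, z axes.
In Python, from rig import bot, cams, finish_job gives the robot as it stands.
- The arm moves only by the shell command python3 -m pendant 'ROWS' [FORCE]. ROWS is JSON, a list of rows, each a list of 5 numbers: the shift along the world's x, y, z in units of 25 mm (1.0 is 25 mm), then the turn about the world's z in degrees, then the finger opening in mm, from 0 to 94. In form: [[tx, ty, tz, turn, jaw], ...]. A call has 1 to 8 rows; each row shifts and turns the commanded pose from where the row before left it; what a row does not reach is not made up. A row lasts 1/10 s, in which the tool goes at most 50 mm and 8.59 degrees, less where a joint would pass 70% of its speed; a pose out of reach is approached as far as the arm can. A call is refused whole if a number of a shift passes 1 or a number of a turn 8.59, either way. A call with a gripper value outside its range is refused whole. The fingers move at their own pace and stop on an object; FORCE is the grip in N (left out, the last holds). Time passes only in rows, so rows that do not move let the fingers close. It gives the time, the measured TCP pose, the force and the opening at its end, in the units of the state.
- bot.get_obs(): the state, without advancing time (a new reading comes with each control period).
- cams.grab_frame(name): name is "scene" or "top"; returns (picture, depth): 480x640x3 uint8, red, green, blue; 480x640 float32, m along the optical axis (not along the pixel's ray), 0 where there is no reading.
- cams.get_calibration(name): a dict with "fov_y" (degrees; the focal length in pixels is half the picture's height over the tangent of half this angle, whatever the lens; pixels are square), "cx", "cy" (the principal point, pixels), "R" (3x3) and "t" (3): a world point X has camera coordinates R X + t. Camera axes: x right, y down, z forward; pixel columns grow to the right and rows downward; lengths in m; the calibration is good to about 2 mm. A picture is of the moment at which its call begins. get_calibration takes no time and is no camera call.
- finish_job(): hands the job in, once; it reports no verdict.
Trained networks look in the newest picture that a camera, given by its name, has taken for a name from the list of things; names that differ only in an ending like _2 or _b are one class to them, and where a whole thing is asked for, a point or a joint stands for the part that bears it (a point fixed in the world has none). Each returns a list of dicts, best first, with "score" (0 to 1); they miss things now and then, are a little off and sometimes report something else, mostly with a low value. They report only what shows in the picture. A call takes as long as a camera call. They do not tell look-alikes from the thing itself.
- cams.spot_in(camera, thing): "rect" ([left, top, right, bottom] in pixels, round what is visible of it).
- cams.tip_of(camera, thing): "xy" ([column, row] in pixels: a listed point, or the origin of a listed thing).
The state is a dict: "time": time; "joint_positions": joint angles; "joint_vel": joint speeds; "joint_torque": joint torques, N m; "ee_pos": TCP position; "tool_rot": TCP orientation; "ft_force": force on the tool from outside, world axes, zero at the start; "ft_torque": the same for the moment, N m; "finger_gap": opening from 0.0 (shut) to 1.0 (fully open).
Only numpy, scipy, OpenCV 4.12 (cv2) and the standard library are available. Lean on these libraries where they do the work, as an engineer would, in place of code of your own. Each camera call takes 0.05 s, during which the arm holds its last target. There are 200 camera calls.

## Working session

There is one attempt and no reset: what is moved stays moved. The work goes in short steps, Python scripts to look and compute and a shell command to move; the robot and the scene stay as the last step left them, time stands still between calls to the robot, and variables do not carry over. Pictures are saved under pics/ and viewed, about 8 in all and at most 12, crops included, and the job is handed in when it is done.

```bash
ls; mkdir -p pics
cat > h.py <<'E'
import numpy as np, cv2
from rig import bot, cams
def save(cam,name):
    p,d=cams.grab_frame(cam); cv2.imwrite('pics/'+name,p[:,:,::-1]); return p,d
def ray(cam,uv):
    c=cams.get_calibration(cam); f=240/np.tan(np.radians(c['fov_y'])/2)
    R=np.array(c['R']);t=np.array(c['t'])
    return -R.T@t, R.T@np.array([(uv[0]-c['cx'])/f,(uv[1]-c['cy'])/f,1.])
def atz(cam,uv,z):
    o,d=ray(cam,uv); return o+d*(z-o[2])/d[2]
def cloud(cam,d):
    c=cams.get_calibration(cam); f=240/np.tan(np.radians(c['fov_y'])/2)
    v,u=np.mgrid[:480,:640]; P=np.stack([(u-c['cx'])/f*d,(v-c['cy'])/f*d,d],-1)
    return (P-np.array(c['t']))@np.array(c['R'])
E
python3 - <<'E'
from h import *
np.set_printoptions(precision=4,suppress=True)
for c in('scene','top'):
    p,d=save(c,c+'0.png'); np.save(c+'0.npy',d); np.save(c+'0rgb.npy',p)
    k=cams.get_calibration(c); print(c,k['fov_y'],k['cx'],k['cy'],ray(c,(320,240)))
    W=cloud(c,d)
    for n in('pack','pack_push','pack_handle','dock','start_top','wash_bottle','teal_bottle','beaker','jar','petri','glasses'):
        r=cams.tip_of(c,n)[:2]
        z={'pack_push':.02,'pack_handle':.163,'start_top':.067}.get(n,0)
        print(n,[(round(q['score'],2),np.round(q['xy']),atz(c,q['xy'],z)[:2]) for q in r])
E
```

```text
pics
scene 51.95121023147521 320.0951436401043 242.9286467030874 (array([ 1.5818, -0.3625,  1.0004]), array([-0.7409,  0.2348, -0.6293]))
pack [(0.91, array([328., 316.]), array([ 0.721 , -0.0677])), (0.69, array([327., 273.]), array([ 0.5579, -0.0158]))]
pack_push [(0.91, array([318., 272.]), array([ 0.5688, -0.0476]))]
pack_handle [(0.49, array([326., 270.]), array([ 0.7148, -0.074 ])), (0.42, array([328., 229.]), array([ 0.5574, -0.0157]))]
dock [(0.91, array([374., 257.]), array([0.537 , 0.1449]))]
start_top [(0.48, array([427., 208.]), array([0.4336, 0.3694])), (0.47, array([313., 270.]), array([ 0.6033, -0.0735]))]
wash_bottle [(0.72, array([460., 275.]), array([0.6918, 0.3521]))]
teal_bottle [(0.8, array([460., 253.]), array([0.6015, 0.4073]))]
beaker [(0.56, array([208., 275.]), array([ 0.4567, -0.3572]))]
jar [(0.6, array([230., 308.]), array([ 0.6082, -0.3163]))]
petri [(0.6, array([244., 256.]), array([ 0.4017, -0.2384]))]
glasses [(0.73, array([172., 312.]), array([ 0.5752, -0.4708]))]
top 57.33765462773021 319.67990844280587 235.68314749485268 (array([ 0.4593, -0.0202,  
[... 219 characters left out ...]
-0.0428]))]
pack_handle [(0.75, array([311., 229.]), array([ 0.5581, -0.0159])), (0.71, array([337., 160.]), array([ 0.7205, -0.0733]))]
dock [(0.89, array([248., 241.]), array([0.5412, 0.1515]))]
start_top [(0.4, array([154., 279.]), array([0.4401, 0.3692]))]
wash_bottle [(0.62, array([169., 182.]), array([0.6944, 0.3636])), (0.53, array([422., 214.]), array([ 0.6177, -0.3113]))]
teal_bottle [(0.7, array([152., 221.]), array([0.5912, 0.4064]))]
beaker [(0.92, array([446., 274.]), array([ 0.4573, -0.374 ]))]
jar [(0.82, array([423., 218.]), array([ 0.6061, -0.3149]))]
petri [(0.89, array([393., 297.]), array([ 0.396, -0.232]))]
glasses [(0.96, array([483., 227.]), array([ 0.5838, -0.4757]))]
```

```bash
python3 -c "
from rig import bot; print(bot.get_obs())"
```

```text
{'time': 1.2, 'joint_positions': array([-7.51154413e+01,  1.58062715e+01,  8.62257057e+01, -6.62232422e-04,
        7.79641146e+01, -6.93446379e+00]), 'joint_vel': array([-0.09343949, -0.02167673, -0.03260739, -0.10776061, -0.05646373,
       -0.08837755]), 'joint_torque': array([-5.52381007e-04, -4.04479051e+01, -2.37500328e+01,  7.01153884e-02,
        2.49681354e-02,  1.85048947e-06]), 'ee_pos': array([ 0.21369127, -0.53382645,  0.21350032]), 'tool_rot': array([[ 9.28361584e-01,  3.71678314e-01,  6.59696588e-06],
       [ 3.71678314e-01, -9.28361582e-01, -6.88266495e-05],
       [-1.94570034e-05,  6.63479665e-05, -9.99999998e-01]]), 'ft_force': array([-0.30659259, -0.7830002 ,  0.56935344]), 'ft_torque': array([ 0.08116259,  0.01483653, -0.03979531]), 'finger_gap': 0.9963751976684708}
```

View pics/top0.png

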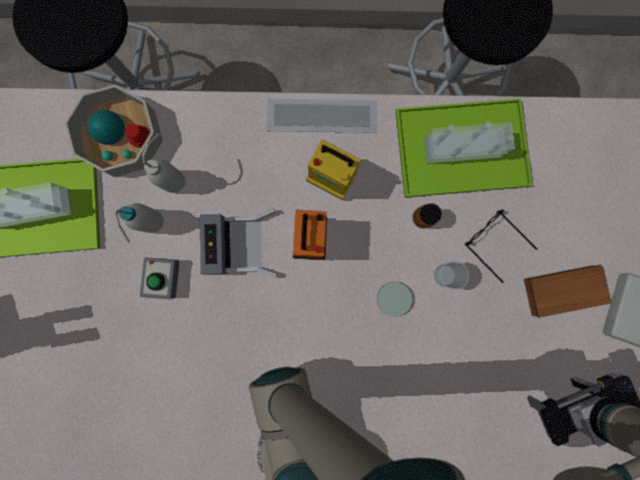

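View pics/scene0.png

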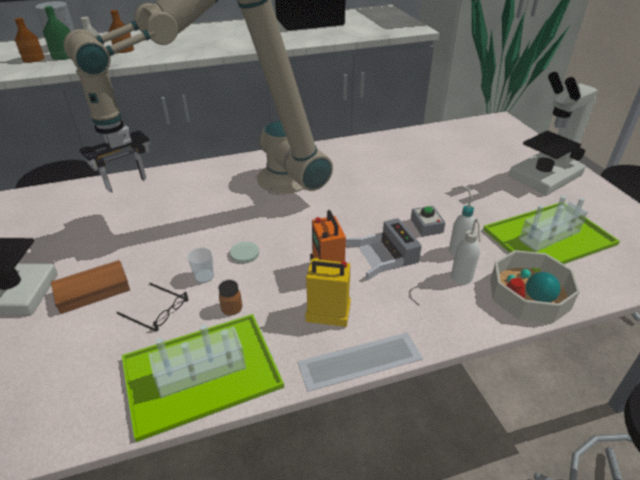

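The top view shows the orange pack at about (311,233), the yellow look-alike at (333,170), the dock opening to the right at (248,241) and the green button at (155,281). The scene view agrees. Next I need precise poses. I also need the gripper's real shape, because its body starts only about 97 mm above the fingertips and could hit the 165 mm pack while pushing low.

Run:
```python
from h import *
np.set_printoptions(precision=4,suppress=True)
p=np.load('top0rgb.npy');d=np.load('top0.npy');W=cloud('top',d)
hsv=cv2.cvtColor(p,cv2.COLOR_RGB2HSV)
x,y,z=W[...,0],W[...,1],W[...,2]; H,S,V=[hsv[...,i].astype(int) for i in range(3)]
def rect(m,n):
    m=m&(d>0); q=(W[m][:,:2]*1000).astype(np.float32)
    r=cv2.minAreaRect(q); print(n,m.sum(),'c',np.round(r[0],1),'size',np.round(r[1],1),'ang',round(r[2],2),'zmed',np.median(z[m]))
near=(abs(x-.55)<.1)&(abs(y+.015)<.1)
print('table z',np.median(z[300:330,200:260]))
rect(near&(z>.155)&(z<.172),'orange top')
rect(near&(z>.185)&(z<.21),'handle')
dk=(abs(x-.545)<.13)&(y>.06)&(y<.28)
rect(dk&(z>.06)&(z<.08),'housing')
rect(dk&(z>.022)&(z<.04),'rails')
b=(abs(x-.44)<.08)&(abs(y-.37)<.08)
rect(b&(z>.058)&(z<.08)&(H>40)&(H<85)&(S>90),'button')
rect(b&(z>.038)&(z<.052),'box')
# rails pts fit
m=dk&(z>.022)&(z<.04)&(y<.2)&(d>0)
q=W[m][:,:2]
for s in(q[q[:,0]>.545],q[q[:,0]<.545]): print(len(s),s.min(0),s.max(0),s[np.argmin(s[:,1])])
# gripper in tool frame from both cams
o=bot.get_obs();R=o['tool_rot'];t=o['ee_pos']
for c in('top','scene'):
    Wc=cloud(c,np.load(c+'0.npy')); q=(Wc.reshape(-1,3)-t)@R
    k=(abs(q[:,0])<.1)&(abs(q[:,1])<.12)&(q[:,2]<.02)&(q[:,2]>-.25)
    q=q[k]
    for a in np.arange(-.2,.02,.015):
        s=q[(q[:,2]>=a)&(q[:,2]<a+.015)]
        if len(s)>3: print(c,'z %.3f'%a,len(s),s[:,:2].min(0),s[:,:2].max(0))
a=cv2.imread('pics/scene0.png')[90:230,60:240]; b2=cv2.imread('pics/top0.png')[180:300,130:340]
A=cv2.resize(a,(540,420),interpolation=cv2.INTER_CUBIC)
cv2.imwrite('pics/c1.png',A)
```

```text
table z -0.0010332466724329006
orange top 1159 c [550.5 -11.6] size [ 72.1 103.8] ang 87.59 zmed 0.16392057982955696
handle 190 c [550.6   0.2] size [11.9 80.4] ang 87.75 zmed 0.19668741465836653
housing 1350 c [528.6 233.4] size [150.  57.] ang 2.89 zmed 0.06900656883223126
rails 637 c [538.8 160.1] size [177.1 175.8] ang 88.82 zmed 0.029770049974927073
button 122 c [433.1 372.6] size [28.5 29.6] ang 52.33 zmed 0.06518252721320572
box 988 c [442.1 371.4] size [ 80.4 100. ] ang 86.01 zmed 0.044110269276173564
201 [0.5501 0.0815] [0.6252 0.1999] [0.6176 0.0815]
257 [0.4492 0.0733] [0.5435 0.1999] [0.4544 0.0733]
top z -0.200 377 [-0.0272 -0.0387] [0.0378 0.03  ]
top z -0.185 458 [-0.0357 -0.0424] [0.0383 0.0244]
top z -0.170 114 [-0.0257 -0.0424] [0.0345 0.0123]
top z -0.155 154 [-0.0202 -0.0422] [0.0252 0.0171]
top z -0.140 1751 [-0.0353 -0.09  ] [0.0349 0.089 ]
top z -0.125 371 [-0.0329 -0.0896] [0.0359 0.0858]
top z -0.110 415 [-0.0186 -0.0814] [0.0347 0.0799]
top z -0.095 77 [-0.0322 -0.0817] [0.0348 0.0782]
top z -0.080 14 [-0.0015  0.0469] [0.0069 0.0494]
top z -0.065 32 [-0.007
[... 260 characters left out ...]
79] [0.0422 0.0356]
scene z -0.185 146 [-0.0014 -0.0412] [0.0417 0.0353]
scene z -0.170 75 [-0.0153 -0.0408] [0.0357 0.0166]
scene z -0.155 125 [-0.0167 -0.0409] [0.03   0.0161]
scene z -0.140 576 [-0.0342 -0.0903] [0.0405 0.0875]
scene z -0.125 260 [-0.0331 -0.0868] [0.04   0.0879]
scene z -0.110 242 [-0.0263 -0.0822] [0.0431 0.0795]
scene z -0.095 45 [-0.0372 -0.0803] [0.0364 0.0792]
scene z -0.080 56 [-0.0116 -0.0607] [0.0143 0.0589]
scene z -0.065 52 [-0.0097 -0.0601] [0.0167 0.0589]
scene z -0.050 58 [-0.0093 -0.0614] [0.014  0.0592]
scene z -0.035 50 [-0.0105 -0.061 ] [0.0143 0.0583]
scene z -0.020 52 [-0.009  -0.0599] [0.0182 0.0583]
scene z -0.005 34 [-0.0108 -0.0601] [0.0147 0.058 ]
```

View pics/c1.png

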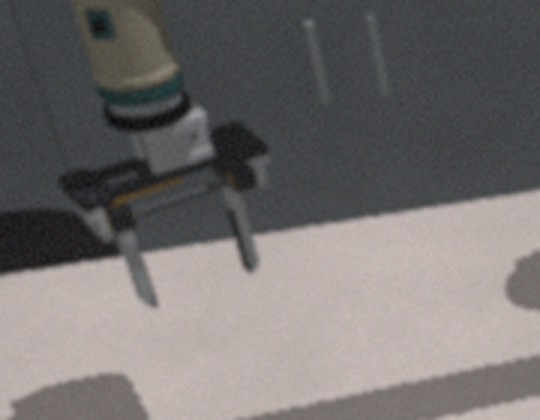

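The body really is about 74 x 177 mm from 89 mm above the TCP, and the interface only allows yaw. The tool therefore can't tilt, and with the tips at plinth height the gripper body would hit the orange body at about z = 0.10, well above the tipping limit. A low push with the fingertips is not possible.

What does fit is to straddle the orange body front and back, below the handle bar with clearance, hold it upright and slide it along the bench.

Measured poses:

| Thing | Position (m) | x axis (deg) |
|---|---|---|
| Pack | (0.5505, -0.0116) | 87.6 |
| Dock | (0.532, 0.157) | 92.9 |
| Button | (0.433, 0.372) | – |

I'll approach above everything.

```bash
python3 -m pendant '[[0.64,1,0.5,-1.15,94],[0.64,1,0.5,-1.15,94],[0.64,1,0.5,-1.15,94],[0.64,1,0,-1.15,94],[0.64,1,0,-1.15,94],[0.64,1,0,-1.15,94],[0.64,1,0,-1.15,94],[0.64,1,0,-1.15,94]]'; python3 -m pendant '[[0.64,1,0,-1.15,94],[0.64,1,0,-1.15,94],[0.64,1,0,-1.15,94],[0.64,1,0,-1.15,94],[0.64,1,0,-1.15,94],[0.64,1,0,-1.15,94],[0.64,1,0,-1.15,94],[0.64,1,0,-1.15,94]]'; python3 -m pendant '[[0.64,1,0,-1.15,94],[0.64,1,0,-1.15,94],[0.64,1,0,-1.15,94],[0.64,1,0,-1.15,94],[0.64,0.9,0,-1.15,94],[0,0,0,0,94],[0,0,0,0,94]]'
```

```text
time: 2.0
ee_pos: [0.3422, -0.3328, 0.2512]
tool_rot: [[0.976, 0.217, 0.0], [0.217, -0.976, -0.0], [0.0, 0.0, -1.0]]
ft_force: [-0.6, 0.4, -0.2]
finger_gap: 0.998
time: 2.8
ee_pos: [0.4702, -0.1327, 0.2512]
tool_rot: [[0.998, 0.059, 0.0], [0.059, -0.998, -0.0], [0.0, 0.0, -1.0]]
ft_force: [0.5, -0.4, 0.1]
finger_gap: 1.001
time: 3.5
ee_pos: [0.5494, -0.0113, 0.2508]
tool_rot: [[0.999, -0.039, -0.001], [-0.039, -0.999, -0.001], [-0.001, 0.001, -1.0]]
ft_force: [-0.0, -0.4, -0.2]
finger_gap: 1.0
```

Run:
```python
from h import *
p,d=save('scene','s1.png'); a=cv2.imread('pics/s1.png')[150:340,240:450]
cv2.imwrite('pics/c2.png',cv2.resize(a,None,fx=3,fy=3,interpolation=cv2.INTER_CUBIC))
W=cloud('scene',d);hsv=cv2.cvtColor(p,cv2.COLOR_RGB2HSV)
# orange body far/near edges at known top height: depth points in orange top band
m=(hsv[...,0]<14)&(hsv[...,1]>150)&(abs(W[...,0]-.55)<.09)&(abs(W[...,1]+.01)<.09)&(W[...,2]>.05)&(W[...,2]<.16)
q=W[m]; print(m.sum(), q.min(0),q.max(0), np.percentile(q[:,1],[1,99]))
```

```text
528 [ 0.5111606  -0.0498559   0.05004476] [0.60740505 0.01848189 0.15998543] [-0.04900257  0.01647913]
```

View pics/c2.png

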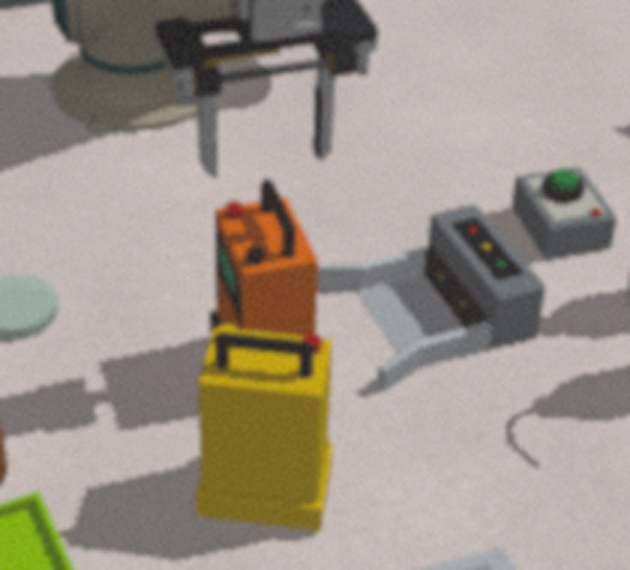

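The crop shows the fingers hanging either side of the orange body, with the handle bar between them and the yellow look-alike in front and clear. I'll descend and close.

```bash
python3 -m pendant '[[0.04,0,-0.8,-0.2,94],[0,0,-0.8,0,94],[0,0,-0.8,0,94],[0,0,-0.8,0,94],[0,0,-0.8,0,94],[0,0,-0.8,0,94],[0,0,-0.4,0,94],[0,0,0,0,94]]'; python3 -m pendant '[[0,0,0,0,80],[0,0,0,0,76],[0,0,0,0,72],[0,0,0,0,70],[0,0,0,0,68],[0,0,0,0,66],[0,0,0,0,66],[0,0,0,0,66]]' 30
```

```text
time: 4.35
ee_pos: [0.5493, -0.0121, 0.1199]
tool_rot: [[0.999, -0.045, -0.003], [-0.045, -0.999, 0.0], [-0.003, 0.0, -1.0]]
ft_force: [0.1, 0.3, 0.2]
finger_gap: 0.997
time: 5.15
ee_pos: [0.5513, -0.0116, 0.1219]
tool_rot: [[0.999, -0.044, 0.002], [-0.044, -0.999, -0.001], [0.002, 0.001, -1.0]]
ft_force: [-0.6, -1.5, 5.1]
finger_gap: 0.766
```

Gripped at 72 mm, as expected. I'll slide the pack and align it with the dock axis before it reaches the flare.

```bash
python3 -m pendant '[[-0.06,0.2,0,0.68,66],[-0.06,0.22,0,0.68,66],[-0.06,0.22,0,0.68,66],[-0.06,0.22,0,0.68,66],[-0.06,0.22,0,0.68,66],[-0.06,0.22,0,0.68,66],[-0.06,0.22,0,0.68,66],[-0.06,0.22,0,0.68,66]]'
python3 - <<'E'
from h import *
np.set_printoptions(precision=4,suppress=True)
o=bot.get_obs();print(o['ee_pos'],o['ft_force'],o['ft_torque'])
p,d=save('scene','s2.png'); a=cv2.imread('pics/s2.png')[150:340,240:450]
cv2.imwrite('pics/c3.png',cv2.resize(a,None,fx=3,fy=3,interpolation=cv2.INTER_CUBIC))
E
```

```text
time: 5.95
ee_pos: [0.5414, 0.0294, 0.1222]
tool_rot: [[0.999, 0.053, 0.006], [0.053, -0.999, -0.006], [0.005, 0.007, -1.0]]
ft_force: [3.5, -5.0, 4.4]
finger_gap: 0.764
[0.5414 0.0294 0.1222] [ 3.537  -5.0371  4.3708] [-1.6167 -0.3832  0.1321]
```

View pics/c3.png

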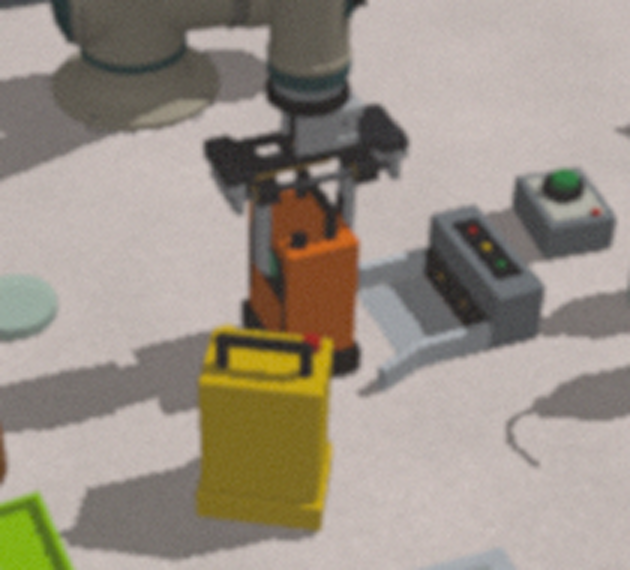

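The pack is upright in the grip and lined up with the dock mouth. I'll continue down the axis.

```bash
python3 -m pendant '[[-0.02,0.35,0,0,66],[-0.02,0.35,0,0,66],[-0.02,0.35,0,0,66],[-0.02,0.35,0,0,66],[-0.02,0.35,0,0,66],[-0.02,0.35,0,0,66],[-0.02,0.35,0,0,66],[-0.02,0.35,0,0,66]]'; python3 -m pendant '[[-0.02,0.3,0,0,66],[-0.02,0.3,0,0,66],[-0.02,0.3,0,0,66],[-0.01,0.3,0,0,66],[-0.01,0.25,0,0,66],[-0.01,0.25,0,0,66],[-0.01,0.2,0,0,66],[-0.01,0.2,0,0,66]]'
```

```text
time: 6.8
ee_pos: [0.536, 0.0984, 0.1222]
tool_rot: [[0.999, 0.053, 0.003], [0.053, -0.999, -0.008], [0.003, 0.008, -1.0]]
ft_force: [0.3, -9.8, 6.6]
finger_gap: 0.763
time: 7.6
ee_pos: [0.5331, 0.1504, 0.1222]
tool_rot: [[0.999, 0.053, 0.003], [0.053, -0.999, -0.009], [0.002, 0.009, -1.0]]
ft_force: [1.3, -9.8, 7.5]
finger_gap: 0.764
```

```bash
python3 -m pendant '[[0,0.1,0,0,66],[0,0.1,0,0,66],[0,0.1,0,0,66],[0,0,0,0,66]]';python3 -m pendant '[[0,0.1,0,0,66],[0,0.1,0,0,66],[0,0,0,0,66]]'
```

```text
time: 8.0
ee_pos: [0.5329, 0.1578, 0.1222]
tool_rot: [[0.999, 0.053, 0.002], [0.053, -0.999, -0.009], [0.002, 0.009, -1.0]]
ft_force: [0.5, -9.6, 7.7]
finger_gap: 0.768
time: 8.3
ee_pos: [0.5328, 0.1586, 0.1225]
tool_rot: [[0.999, 0.053, 0.002], [0.053, -0.998, -0.017], [0.001, 0.017, -1.0]]
ft_force: [-1.0, -19.4, 11.5]
finger_gap: 0.763
```

The force doubled with almost no travel at y ≈ 0.158, so the pack has reached the stop. I'll ease the push, release and look.

```bash
python3 -m pendant '[[0,-0.1,0,0,66],[0,0,0,0,72],[0,0,0,0,78],[0,0,0,0,86],[0,0,0,0,94],[0,0,0,0,94],[0,0,0,0,94],[0,0,0,0,94]]'
python3 - <<'E'
from h import *
np.set_printoptions(precision=4,suppress=True)
p,d=save('scene','s3.png'); a=cv2.imread('pics/s3.png')[150:340,240:450]
cv2.imwrite('pics/c4.png',cv2.resize(a,None,fx=3,fy=3,interpolation=cv2.INTER_CUBIC))
W=cloud('scene',d);hsv=cv2.cvtColor(p,cv2.COLOR_RGB2HSV)
m=(hsv[...,0]<14)&(hsv[...,1]>150)&(abs(W[...,0]-.55)<.09)&(abs(W[...,1]-.15)<.09)&(W[...,2]>.05)&(W[...,2]<.16)
q=W[m]; print(m.sum(), np.percentile(q[:,1],[1,99]))
E
```

```text
time: 9.1
ee_pos: [0.5315, 0.1651, 0.1206]
tool_rot: [[0.999, 0.051, -0.001], [0.051, -0.999, 0.0], [-0.001, -0.0, -1.0]]
ft_force: [-0.0, -1.0, 0.4]
finger_gap: 1.001
806 [0.1188 0.1925]
```

View pics/c4.png

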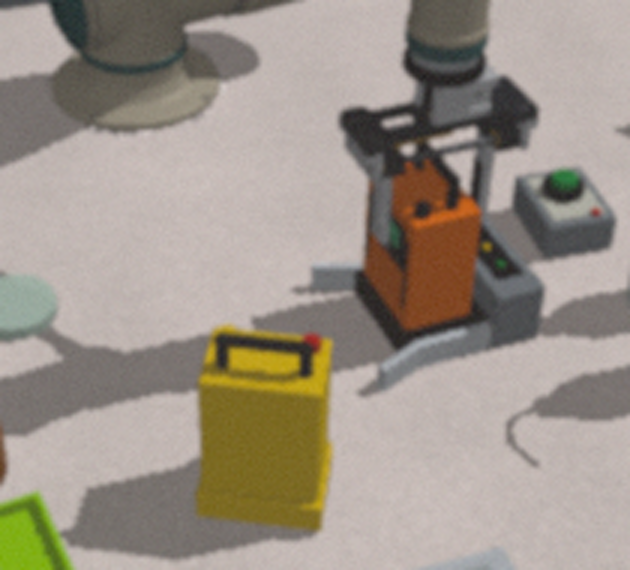

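Released; the pack stands upright in the dock between the rails. I'll centre, rise straight up, then measure from above.

```bash
python3 -m pendant '[[0,-0.2,0,0,94],[0,0,0.7,0,94],[0,0,1,0,94],[0,0,1,0,94],[0,0,1,0,94],[0,0,1,0,94],[0,0,0.5,0,94]]'; python3 -m pendant '[[-1,0.6,0,0,94],[-1,1,0,0,94],[-1,1,0,0,94],[-0.7,1,0,0,94],[0,1,0,0,10],[0,1,0,0,0],[0,1,0,0,0],[0,1,0,0,0]]'
python3 - <<'E'
from h import *
np.set_printoptions(precision=4,suppress=True)
p,d=save('top','t4.png');W=cloud('top',d);x,y,z=[W[...,i] for i in range(3)]
hsv=cv2.cvtColor(p,cv2.COLOR_RGB2HSV)
def rect(m,n):
    m=m&(d>0); q=(W[m][:,:2]*1000).astype(np.float32)
    r=cv2.minAreaRect(q); print(n,m.sum(),'c',np.round(r[0],1),'size',np.round(r[1],1),'ang',round(r[2],2),np.median(z[m]))
near=(abs(x-.535)<.08)&(abs(y-.155)<.08)
rect(near&(z>.155)&(z<.172),'orange top')
print(bot.get_obs()['ee_pos'],[ (q['score'],atz('top',q['xy'],.067)) for q in cams.tip_of('top','start_top')])
a=cv2.imread('pics/t4.png')[160:340,100:340]
cv2.imwrite('pics/c5.png',cv2.resize(a,None,fx=3,fy=3,interpolation=cv2.INTER_CUBIC))
E
```

```text
time: 9.85
ee_pos: [0.5328, 0.1596, 0.2533]
tool_rot: [[0.999, 0.051, 0.003], [0.051, -0.999, 0.001], [0.003, -0.0, -1.0]]
ft_force: [-0.3, -0.3, 0.5]
finger_gap: 1.002
time: 10.65
ee_pos: [0.439, 0.3504, 0.2504]
tool_rot: [[0.999, 0.051, -0.001], [0.051, -0.999, -0.001], [-0.001, 0.001, -1.0]]
ft_force: [0.2, 0.8, -0.1]
finger_gap: 0.693
orange top 1169 c [532.3 155.9] size [103.9  72.6] ang 3.03 0.16375017778454548
[0.4392 0.3543 0.2501] [(0.51, array([0.4408, 0.371 , 0.067 ]))]
```

View pics/c5.png

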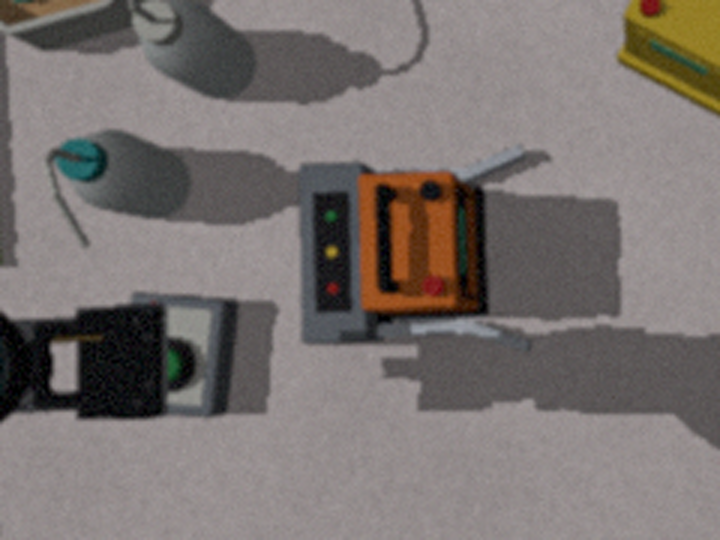

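The pack measures (0.532, 0.156) at 3.0°, against the dock's (0.532, 0.157) at 2.9°, so it is home. Now the button: close the fingers and go above it.

```bash
python3 -m pendant '[[-0.16,0.67,0,0,0],[0,0,-0.7,0,0],[0,0,-0.8,0,0],[0,0,-0.8,0,0],[0,0,-0.8,0,0],[0,0,-0.8,0,0],[0,0,-0.8,0,0],[0,0,-0.8,0,0]]' 20; python3 -m pendant '[[0,0,-0.4,0,0],[0,0,-0.3,0,0],[0,0,0,0,0]]'
python3 - <<'E'
from h import *
p,d=save('scene','s5.png'); a=cv2.imread('pics/s5.png')[150:290,350:510]
cv2.imwrite('pics/c6.png',cv2.resize(a,None,fx=4,fy=4,interpolation=cv2.INTER_CUBIC))
E
```

```text
time: 11.55
ee_pos: [0.4351, 0.3661, 0.1127]
tool_rot: [[0.999, 0.05, -0.0], [0.05, -0.999, -0.0], [-0.0, 0.0, -1.0]]
ft_force: [1.1, 0.5, 0.1]
finger_gap: 0.002
time: 11.85
ee_pos: [0.4351, 0.3661, 0.0954]
tool_rot: [[0.999, 0.05, -0.001], [0.05, -0.999, -0.001], [-0.001, 0.001, -1.0]]
ft_force: [0.1, 0.1, 0.3]
finger_gap: 0.007
```

View pics/c6.png

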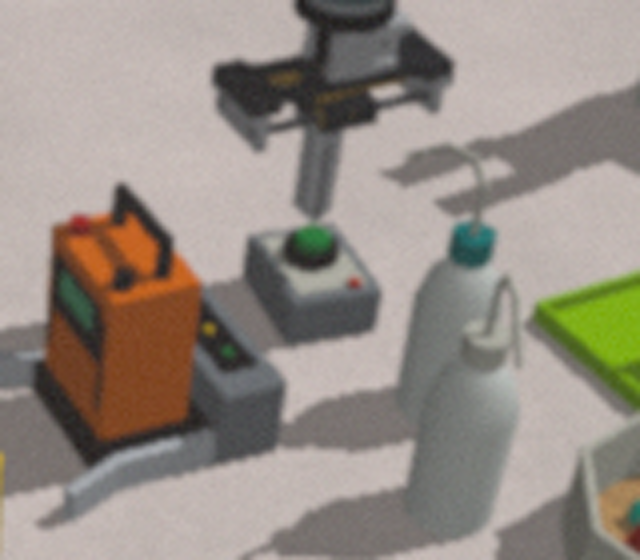

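The closed fingers hang over the button with everything else clear. I'll press down slowly.

```bash
python3 -m pendant '[[0,0.2,-0.4,0,0],[0,0,-0.3,0,0],[0,0,-0.2,0,0],[0,0,-0.1,0,0],[0,0,-0.1,0,0],[0,0,0,0,0]]'
```

```text
time: 12.5
ee_pos: [0.4354, 0.3717, 0.0692]
tool_rot: [[0.999, 0.051, 0.0], [0.051, -0.999, 0.001], [0.0, -0.001, -1.0]]
ft_force: [-1.5, -0.2, 4.6]
finger_gap: 0.006
```

```bash
python3 -m pendant '[[0,0,-0.1,0,0],[0,0,-0.06,0,0],[0,0,0,0,0]]'
```

```text
time: 12.8
ee_pos: [0.4355, 0.3717, 0.0688]
tool_rot: [[0.999, 0.051, 0.002], [0.051, -0.999, 0.001], [0.002, -0.001, -1.0]]
ft_force: [-6.3, -3.0, 24.4]
finger_gap: 0.008
```

The button is bottomed: the force jumped to 24 N with almost no travel, and the tip is at 0.061 m. I'll lift off and make a last check.

```bash
python3 -m pendant '[[0,0,0.4,0,0],[0,0,0.8,0,0],[0,0,1,0,0],[0,0,1,0,0],[0,0,1,0,0],[0,0,1,0,0],[-1,0,0.8,0,0],[-1,0,0,0,0]]'; python3 -m pendant '[[-1,0,0,0,0],[-1,0,0,0,0],[-0.5,0,0,0,0],[0,0,0,0,0],[0,0,0,0,0]]'
python3 - <<'E'
from h import *
np.set_printoptions(precision=4,suppress=True)
p,d=save('top','t6.png');W=cloud('top',d);x,y,z=[W[...,i] for i in range(3)]
hsv=cv2.cvtColor(p,cv2.COLOR_RGB2HSV)
def rect(m,n):
    m=m&(d>0); q=(W[m][:,:2]*1000).astype(np.float32)
    r=cv2.minAreaRect(q); print(n,m.sum(),'c',np.round(r[0],1),'size',np.round(r[1],1),'ang',round(r[2],2),np.median(z[m]))
rect((abs(x-.535)<.08)&(abs(y-.155)<.08)&(z>.155)&(z<.172),'orange top')
b=(abs(x-.44)<.08)&(abs(y-.37)<.08)
rect(b&(z>.055)&(z<.08)&(hsv[...,0]>40)&(hsv[...,0]<85)&(hsv[...,1]>90),'button')
for n in('wash_bottle','teal_bottle','beaker','jar','petri','glasses'):
    print(n,[(round(q['score'],2),atz('top',q['xy'],0)[:2]) for q in cams.tip_of('top',n)[:2]])
print(bot.get_obs()['ft_force'])
E
```

```text
time: 13.6
ee_pos: [0.3869, 0.3723, 0.2172]
tool_rot: [[0.999, 0.05, 0.005], [0.05, -0.999, 0.003], [0.005, -0.003, -1.0]]
ft_force: [0.0, 0.6, -0.2]
finger_gap: 0.005
time: 14.1
ee_pos: [0.3238, 0.3716, 0.2146]
tool_rot: [[0.999, 0.051, 0.001], [0.051, -0.999, 0.0], [0.001, -0.0, -1.0]]
ft_force: [0.4, -0.1, 0.4]
finger_gap: 0.004
orange top 1165 c [532.2 156.5] size [103.8  73.3] ang 3.04 0.1636894782769994
button 139 c [433.3 373.2] size [31.3 32.8] ang 54.87 0.0651063410611458
wash_bottle [(0.65, array([0.6948, 0.3553]))]
teal_bottle [(0.56, array([0.5971, 0.4056]))]
beaker [(0.71, array([ 0.4628, -0.3698]))]
jar [(0.84, array([ 0.6139, -0.3099]))]
petri [(0.96, array([ 0.3924, -0.2389]))]
glasses [(0.74, array([ 0.5858, -0.4683]))]
[0.2072 0.0242 0.1822]
```

View pics/t6.png

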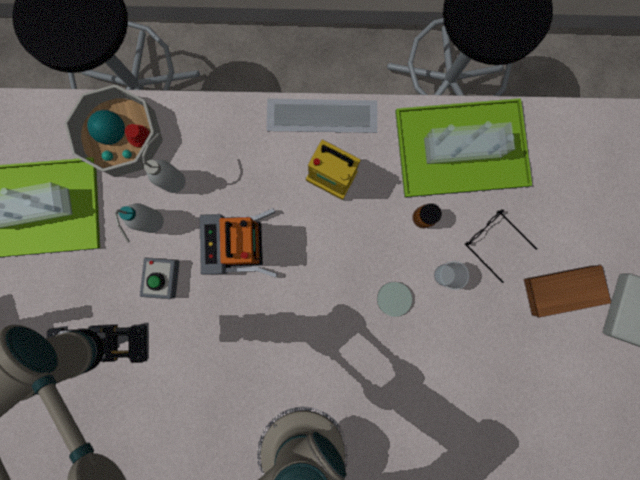

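The picture shows the pack in the dock at about (240,242), the button up at (155,281), the bystanders where they were, and the arm clear. I'll hand in.

```bash
python3 -c "
from rig import finish_job; print(finish_job())"
```

```text
the job is handed in; nothing more can be done
None
```

The pack is home in the dock, and the green button was then pressed fully down and came back up. I handed the job in at about 14 s. However, **I did not push low on the plinth as you asked.** `finish_job` gives no verdict, so these are my own measurements.

**How the pack was moved:** the interface only turns the tool about the vertical, and the gripper body starts about 97 mm above the fingertips. Pushing at plinth height would have driven that body into the orange case at about 100 mm, above the tipping height. Instead I:
- gripped the orange body front and back, below the handle, with 30 N;
- slid it upright along the bench to the stop, where the force rose from about 10 to 19 N;
- released it.

The fingers stayed clear of the handle in the pictures; I had no contact sensor on it.

**Last checks:**

| Check | Result |
|---|---|
| Pack position | (0.532, 0.1565) m at 3.0°, against my dock estimate of (0.532, 0.157) m at 2.9° |
| Pack upright | top at 164 mm, same as at the start |
| Button press | bottomed at 24 N with the fingertips at about 61 mm, close to the 6 mm full travel |
| Button after | back up, top at 65 mm, same as before the press |
| Bystanders | all within about 9 mm of their first readings, which is detector noise |
| Robot | away from everything, force near zero |

**Disagreements:** the network put the dock about 1 cm from my rail-based estimate. I went with the rails and the contact with the stop. It also put the button 8 mm from my colour measurement in the top camera, so I pressed at (0.435, 0.372) m.

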